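# Tip the honing stone out of its fitted case

### The job

Get the wide flat honing stone out of its fitted case for dressing screwdrivers: press the end nearest the robot, which lies over the thumb well, right down, so that the stone rocks up and stays tipped by itself once you let go. Then take it by its raised end, lift it out and set it down gently, without dropping it, flat in the middle of the rubber pad and lengthwise along the pad. Leave the narrow slip stone in its pocket and the other things on the bench where they are.

Things in the scene. Friction and masses are not known exactly. Their poses are not given: they have to be found in the camera images.
- stone_center (a point): The wide flat honing stone: a plain grey ceramic plate 130 mm long (its x), 45 mm wide (its y), 6 mm thick (z), 80 to 150 g, loose. The point is its very centre. It starts level in the case's wide pocket, x along the case's x, top flush with the case's top.
- case: Dark hardwood fitted case without its lid, fixed, 166 mm long (its x), 103 mm wide, 41 mm high; spans x -83 to +83, y -34.5 to +68.5 mm. Origin on the bench, under the middle of the wide pocket; z up. Wide pocket: x -73 to +73, y -24.5 to +24.5 mm, walls up to z = 41 mm. Fingers do not fit beside a stone lying in it.
- rock_edge (a point): Case axes. Middle of the straight edge across the wide pocket, at case x = 0, z = 35 mm: the pocket's floor is level at this height on its +x side and drops square into the thumb well on its -x side. The stone rocks on this edge. At the start the stone's centre is 5.5 to 7.5 mm on its +x side, so the stone's -x end hangs over the well.
- well_floor (a point): Case axes. Middle of the thumb well's floor, z = 5 mm; the well is 73 mm long, from the rocking edge to the case's -x end wall, 49 mm wide. At the start its last 14 mm lie open beyond the stone's end. A press under 1 N on the stone 25 to 55 mm from the edge rocks that end down; pressed only a little way it may fall back level when let go.
- end_stop (a point): Case axes. Inner face of the -x end wall, x = -73 mm, at z = 20 mm. Pressed down to the well's floor the stone slides this way (friction on the wood about 0.3), about 18 mm, to this wall, so its weight passes the edge and it stays tipped: 0.40 rad, centre at case x -12, z 33 mm; its last 20 mm at the +x end 7 mm or more above the case's top, free on both sides.
- slip_center (a point): Narrow slip stone, same grey, 130 x 18 x 6 mm, loose, lying flush in the narrow pocket of the case, beside the wide one (case y = +47.5 mm). The point is its centre. To be left.
- pad_top (a point): Black rubber non-slip pad, fixed flat on the bench: 170 mm long (its x), 90 mm wide (y), 3 mm thick. The point is the middle of its top face; z up.
- loupe: Black eye loupe, a cone 35 mm across and 30 mm high, standing on the bench; origin under its centre. To be left.
- tweezers: Steel tweezers 130 mm long, lying along their x, 7 mm high; origin under their middle. To be left.
- movement: Watch movement in a round metal holder, 52 mm across, 17 mm high; origin under its centre. To be left.
- lid: The case's lid, upside down on the bench, 166 x 103 x 14 mm; origin under its centre. To be left.
- blower: Black rubber dust blower, a bulb 58 mm across standing upright, 95 mm high; origin under its centre. To be left.
- jar: Brown glass jar with metal cap, 52 mm across, 62 mm high; origin under its centre. To be left.
- driver: Small metal-handled screwdriver 130 mm long, lying along its x, 10 mm thick; origin under its middle. To be left.

How it is judged:
By the outcome, as a careful person would: the job done as asked, in the order asked, and still so for the second after the job is handed in, with the robot touching nothing.
It also fails if it takes over 51 s, if anything falls off the work surface, if the arm or the gripper's body presses on something with over 40 N, if the wrist force passes 120 N, or if a joint passes its speed limit or range.

### The arm

A 6-joint arm with a two-finger parallel gripper is mounted at the origin on the work surface. World frame = base frame: x ahead of the robot, y to its left, z up, the work surface at z = 0. Lengths are in m, angles in degrees, forces in N, time in s.
With the tool pointing down it reaches from about 0.25 to 0.725 m from the base axis. Payload 9.7 kg.
Tool frame: the origin (TCP) lies at the very end of the fingers, on their centre line; the grasp point (between the pads) lies grasp_offset behind it (grasp_offset is the distance from the TCP to the grasp point, in m); z points along the fingers, y is the line along which they close (so a half turn about z gives the same grasp; the last joint's range is limited). The gripper opens to 85 mm and grips with 20 to 120 N. Pads are 22 mm wide; open, the fingers measure 114 mm over their backs; the gripper's body (76 mm by 85 mm) begins 54 mm behind the grasp point. The pads swing forward as they close: fully open they stand 13 mm farther back than shut.
Start: joints at [70.073, 4.979, 10.078, 95.1, 0, 90], TCP at [0.187, 0.517, 0.231] pointing down, gripper open.
Joint ranges: [-179.16, 179.16], [-48.56, 103.87], [-65.8, 70.77], [-126.05, 130.52], [-82.76, 87.17], [-180, 180]. Speed limits (degrees/s): [127.2, 127.2, 147.25, 180, 180, 180].

### API

Orientations are given as [roll, pitch, yaw] about the fixed x, y, z axes, in that order (R = Rz(yaw) Ry(pitch) Rx(roll)).
In Python, from workcell import get_obs, camera, calibration, job_done, recognise, cut_out, mark_of, grasp_offset gives the robot as it stands.
- The arm moves only by the tool servo_tool, never from a script. Its argument "moves" is a list of rows, each a list of 3 entries, a list of its own where there are three numbers: the turn, a rotation vector about the tool's x, y, z in degrees, then the shift along the tool's x, y, z in m, then the opening in per cent of the stroke, from 0 (shut) to 100 (fully open). In form: [[[ax, ay, az], [x, y, z], claw], ...]. A call has 1 to 12 rows; each row shifts and turns the commanded pose from where the row before left it, along the tool's axes as they then stand; what a row does not reach is not made up. A row lasts 1/10 s, in which the tool goes at most 50 mm and 8.59 degrees, less where a joint would pass 70% of its speed; a pose out of reach is approached as far as the arm can. A call is refused whole if a number of a shift passes 0.05 or a number of a turn 8.59, either way. A call with a gripper value outside its range is refused whole. The fingers move at their own pace and stop on an object; "force" is the grip in N (left out, the last holds). Time passes only in rows, so rows that do not move let the fingers close. It gives the time, the measured TCP pose, the force, the opening and the grip force at its end, in the units of the state.
- get_obs(): the state, without advancing time (a new reading comes with each control period).
- camera(name): name is "scene" or "top"; returns (picture, depth): 420x560x3 uint8, red, green, blue; 420x560 float32, m along the optical axis (not along the pixel's ray), 0 where there is no reading.
- calibration(name): a dict with "camera_matrix" (3x3 intrinsics, pixels), "dist" ([k1, k2, p1, p2, k3] as OpenCV has them; the pictures are not rectified), "R" (3x3) and "t" (3): a world point X has camera coordinates R X + t. Camera axes: x right, y down, z forward; pixel columns grow to the right and rows downward; lengths in m; the calibration is good to about 2 mm. A picture is of the moment at which its call begins. calibration takes no time and is no camera call.
- job_done(): hands the job in; it is judged then, once.
Trained networks look in the newest picture that a camera, given by its name, has taken for a name from the list of things; names that differ only in an ending like _2 or _b are one class to them, and where a whole thing is asked for, a point or a joint stands for the part that bears it (a point fixed in the world has none). Each returns a list of dicts, best first, with "score" (0 to 1); they miss things now and then, are a little off and sometimes report something else, mostly with a low value. They report only what shows in the picture. A call takes as long as a camera call.
- recognise(name, camera): "xyz" ([x, y, z] in m, in the coordinates of the camera as it stood for that picture, good to about 4 mm: the middle of the surface that is visible of it).
- cut_out(name, camera): "mask" (420x560 bool, what is visible of it).
- mark_of(name, camera): "xyz" ([x, y, z] in m, in the coordinates of the camera as it stood for that picture, good to about 4 mm: a listed point, or the origin of a listed thing).
The state is a dict: "time": time; "q": joint angles; "qd": joint speeds; "joint_efforts": joint torques, N m; "ee_pos": TCP position; "tcp_rot": TCP orientation; "wrist_force": force on the tool from outside, world axes, zero at the start; "torque": the same for the moment, N m; "opening": finger opening in m; "grasp_force": force on a finger pad.
Only numpy, scipy, OpenCV 4.12 (cv2) and the standard library are available. Lean on these libraries where they do the work, as an engineer would, in place of code of your own. Each camera call takes 0.05 s, during which the arm holds its last target. There are 200 camera calls.

## Working session

There is one attempt and no reset: what is moved stays moved. The work goes in short steps, Python scripts to look and compute and a tool call to move; the robot and the scene stay as the last step left them, time stands still between calls to the robot, and variables do not carry over. Pictures are saved under pics/ and viewed, at most 10 in all, crops included, and the job is handed in when it is done.

Besides the shell and the picture viewer there is one more tool, called after ">>>" as name(argument=value, ...), one argument or row to a line, values as JSON. servo_tool: Moves the arm, as the interface text tells. Its arguments: {"type":"object","properties":{"moves":{"type":"array"},"force":{"type":"number"}},"required":["moves"]}

```bash
mkdir -p pics; ls; cat > h.py <<'E'
import numpy as np, cv2
from workcell import *
from scipy.spatial.transform import Rotation as Ro
def w(c,p):
    k=calibration(c); return np.array(k["R"]).T@(np.array(p)-np.array(k["t"]))
def pts(c,d,m):
    k=calibration(c); v,u=np.nonzero(m&(d>0))
    n=cv2.undistortPoints(np.c_[u,v].astype(float)[:,None],np.array(k["camera_matrix"]),np.array(k["dist"])).reshape(-1,2)
    z=d[v,u]; P=np.c_[n*z[:,None],z]; return (P-np.array(k["t"]))@np.array(k["R"])
E
python3 - <<'E'
from h import *
print(get_obs(), grasp_offset)
for c in("scene","top"):
    im,d=camera(c); cv2.imwrite(f"pics/{c}0.png",im[...,::-1]); print(c,calibration(c)["t"],w(c,[0,0,0]))
    for n in("stone_center","rock_edge","well_floor","end_stop","slip_center","pad_top","case","lid","blower","jar"):
        r=mark_of(n,c); print(n,[(np.round(w(c,x["xyz"]),4),round(x["score"],2)) for x in r[:2]])
    for n in("pad_top","stone_center","slip_center"):
        for x in cut_out(n,c)[:2]:
            m=x["mask"]; P=pts(c,d,m)
            if len(P)<20: continue
            r=cv2.minAreaRect((P[:,:2]*1000).astype(np.float32)); print(n,round(x["score"],2),len(P),r,np.median(P[:,2]))
E
```

```text
pics
{'time': 0.0, 'q': array([ 7.00714159e+01,  5.01034671e+00,  1.00335007e+01,  9.50989807e+01,
       -2.87893719e-04,  9.00009228e+01]), 'qd': array([-0.01858375,  0.01215616, -0.00627742, -0.03039584, -0.00158443,
       -0.06695265]), 'joint_efforts': array([-5.11631370e-04, -5.20392752e+01,  4.64803147e+01,  1.63529674e-02,
       -6.57482474e-05, -6.38039893e-06]), 'ee_pos': array([0.18738907, 0.5168466 , 0.23058176]), 'tcp_rot': array([-1.79924173e+02,  2.89114667e-04,  1.60070494e+02]), 'wrist_force': array([ 0.52020415, -0.2617683 ,  0.09228838]), 'torque': array([-0.00349419, -0.02314556, -0.02659701]), 'grasp_force': 0.0, 'opening': 0.08518281820501926} 0.0187
scene [-0.46803558 -0.20967953  1.59755163] [ 1.10208921 -0.73726271  1.02812309]
stone_center [(array([ 0.5981, -0.1717,  0.0395]), 0.92)]
rock_edge [(array([ 0.5962, -0.1732,  0.0341]), 0.92)]
well_floor [(array([ 0.5555, -0.1919,  0.0079]), 0.58)]
end_stop [(array([ 0.5246, -0.2   ,  0.0227]), 0.59)]
slip_center [(array([ 0.5824, -0.1254,  0.0366]), 0.74), (array([ 0.5895, -0.1741,  0.0035]), 0.63)]
pad_top [(a
[... 1519 characters left out ...]
top 0.95 2359 ((590.169677734375, 207.72802734375), (90.5180435180664, 168.60687255859375), 88.41219329833984) 0.0028819237843699603
pad_top 0.39 87 ((351.88275146484375, -388.85357666015625), (76.91393280029297, 11.00546646118164), 45.92746353149414) 0.008921563051531687
stone_center 0.82 1021 ((597.9320068359375, -173.33364868164062), (132.30059814453125, 47.698848724365234), 21.480270385742188) 0.04103612017261019
slip_center 0.88 392 ((579.8961181640625, -128.39134216308594), (130.8272705078125, 18.05342674255371), 21.588430404663086) 0.0409009389846946
slip_center 0.7 443 ((693.8037109375, 412.599853515625), (68.41059875488281, 53.776649475097656), 83.12373352050781) 0.04634060334813858
```

View pics/top0.png

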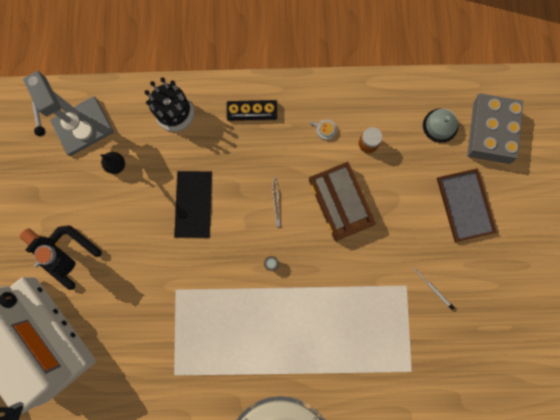

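View pics/scene0.png

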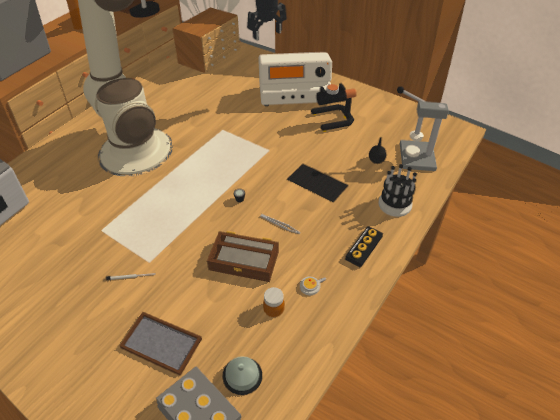

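Top view: the case is at about (341,200), with its well towards the robot (below) and the wide stone on the right. The pad is at (193,205) and the path between them is clear. I'll turn the tool to the case's yaw (about 201°), shut the fingers and travel over.

>>> servo_tool(
  moves=[
    [[0,0,-8.2],[0,0,0],0],
    [[0,0,-8.2],[0,0,0],0],
    [[0,0,-8.2],[0,0,0],0],
    [[0,0,-8.2],[0,0,0],0],
    [[0,0,-8.2],[0,0,0],0],
    [[0,0,0],[-0.004,-0.04,0],0],
    [[0,0,0],[-0.004,-0.04,0],0],
    [[0,0,0],[-0.004,-0.04,0],0],
    [[0,0,0],[-0.004,-0.04,0],0],
    [[0,0,0],[-0.004,-0.04,0],0],
    [[0,0,0],[-0.004,-0.04,0],0],
  ],
)

```text
time: 2.5
ee_pos: [0.2965, 0.3003, 0.2314]
tcp_rot: [180.0, 0.0, -158.9]
wrist_force: [1.4, 1.0, -0.2]
opening: 0.0002
grasp_force: 0.0
```

>>> servo_tool(
  moves=[
    [[0,0,0],[-0.004,-0.04,0],0],
    [[0,0,0],[-0.004,-0.04,0],0],
    [[0,0,0],[-0.004,-0.04,0],0],
    [[0,0,0],[-0.004,-0.04,0],0],
    [[0,0,0],[-0.004,-0.04,0],0],
    [[0,0,0],[-0.004,-0.04,0],0],
    [[0,0,0],[-0.004,-0.04,0],0],
    [[0,0,0],[-0.004,-0.04,0],0],
    [[0,0,0],[-0.004,-0.04,0],0],
    [[0,0,0],[-0.004,-0.04,0],0],
    [[0,0,0],[-0.004,-0.04,0],0],
    [[0,0,0],[0,0,0],0],
  ],
)

```text
time: 3.7
ee_pos: [0.4966, -0.0964, 0.2303]
tcp_rot: [-180.0, -0.1, -159.1]
wrist_force: [-0.9, 0.9, -1.5]
opening: 0.0001
grasp_force: 0.0
```

>>> servo_tool(
  moves=[
    [[0,0,0],[-0.006,-0.036,0],0],
    [[0,0,0],[-0.006,-0.036,0],0],
    [[0,0,0],[-0.006,-0.036,0.02],0],
    [[0,0,0],[0,0,0.04],0],
    [[0,0,0],[0,0,0.04],0],
    [[0,0,0],[0,0,0.04],0],
    [[0,0,0],[0,0,0.03],0],
    [[0,0,0],[0,0,0],0],
  ],
)

```text
time: 4.5
ee_pos: [0.5484, -0.186, 0.0569]
tcp_rot: [179.7, -0.3, -158.9]
wrist_force: [0.5, -0.3, 0.3]
opening: -0.0003
grasp_force: 0.0
```

```bash
python3 - <<'E'
from h import *
print(get_obs()["ee_pos"])
a,_=camera("top");b,_=camera("scene")
o=np.hstack([cv2.resize(a[140:260,280:400],(400,400),interpolation=2),cv2.resize(b[200:320,180:300],(400,400),interpolation=2)])
cv2.imwrite("pics/p1.png",o[...,::-1])
E
```

```text
[ 0.54843392 -0.18601455  0.05687595]
```

View pics/p1.png

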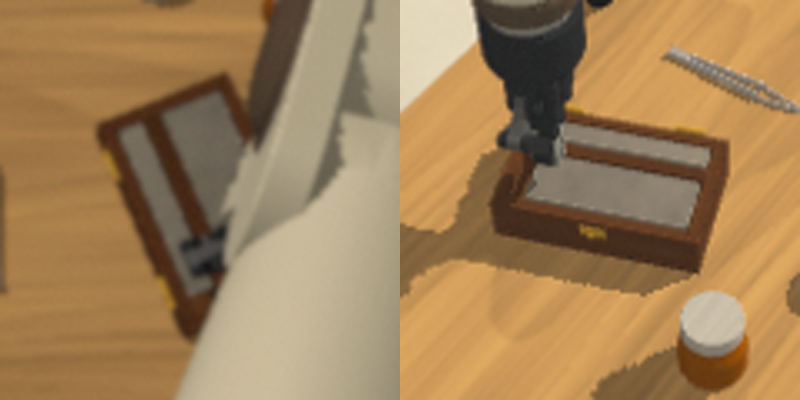

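The fingers are shut above the well end of the wide stone, about 6 mm towards the slip. I'll correct that and press.

>>> servo_tool(
  moves=[
    [[0,0,0],[0,-0.006,0],0],
    [[0,0,0],[0,0,0.006],0],
    [[0,0,0],[0,0,0.006],0],
    [[0,0,0],[0,0,0.003],0],
    [[0,0,0],[0.001,0,0.002],0],
    [[0,0,0],[0.001,0,0.002],0],
    [[0,0,0],[0.001,0,0.002],0],
  ],
)

```text
time: 5.3
ee_pos: [0.5503, -0.194, 0.0402]
tcp_rot: [-180.0, 0.0, -158.9]
wrist_force: [0.5, 0.1, -0.4]
opening: -0.0001
grasp_force: 0.1
```

>>> servo_tool(
  moves=[
    [[0,0,0],[0.001,0,0.002],0],
    [[0,0,0],[0.001,0,0.002],0],
    [[0,0,0],[0.001,0,0.002],0],
    [[0,0,0],[0.001,0,0.002],0],
  ],
)

```text
time: 5.7
ee_pos: [0.5466, -0.1955, 0.0321]
tcp_rot: [180.0, 0.0, -158.9]
wrist_force: [0.1, 0.0, 0.0]
opening: 0.0005
grasp_force: 0.1
```

>>> servo_tool(
  moves=[
    [[0,0,0],[0.001,0,0.002],0],
    [[0,0,0],[0.001,0,0.002],0],
    [[0,0,0],[0.001,0,0.002],0],
    [[0,0,0],[0,0,0],0],
  ],
)

```text
time: 6.1
ee_pos: [0.5436, -0.1965, 0.0259]
tcp_rot: [180.0, -0.0, -158.9]
wrist_force: [-0.2, 0.3, 1.2]
opening: 0.0003
grasp_force: 0.0
```

>>> servo_tool(
  moves=[
    [[0,0,0],[0.001,0,0.002],0],
    [[0,0,0],[0,0,0],0],
    [[0,0,0],[0,0,0],0],
  ],
)

```text
time: 6.4
ee_pos: [0.5429, -0.1969, 0.0243]
tcp_rot: [180.0, -0.0, -158.9]
wrist_force: [0.4, -0.6, 0.9]
opening: 0.0005
grasp_force: 0.0
```

```bash
python3 - <<'E'
from h import *
print(get_obs()["ee_pos"],get_obs()["wrist_force"])
b,d=camera("scene")
m=cut_out("stone_center","scene")
for x in m[:2]:
    P=pts("scene",d,x["mask"])-np.array([.592,-.1756,0]); c,s=.933,.36
    X=P[:,0]*c+P[:,1]*s; Y=-P[:,0]*s+P[:,1]*c; k=(abs(Y)<.02); f=np.polyfit(X[k],P[k,2],1)
    print(x["score"],len(P),X.min(),X.max(),np.arctan(f[0]),f)
cv2.imwrite("pics/p2.png",cv2.resize(b[200:320,180:300],(500,500),interpolation=2)[...,::-1])
E
```

```text
[ 0.54288743 -0.19687228  0.02425585] [ 0.38328442 -0.58228029  0.94694311]
0.57 439 -0.04565766088656003 0.0494573555799724 0.39110384854688757 [0.41234586 0.04260607]
```

View pics/p2.png

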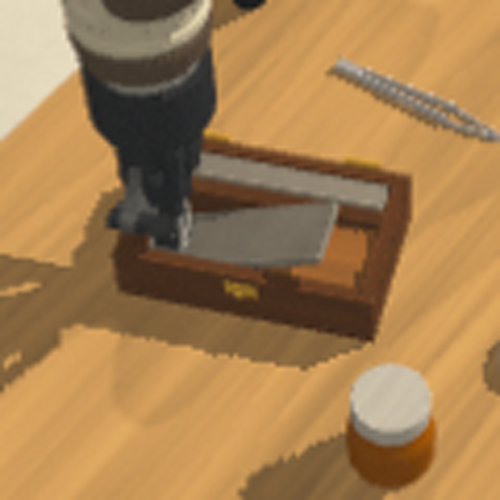

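The stone is up at 0.39 rad, with its raised end near case x = 49 mm. It should be close to the end wall, so I'll press a little further and check the force.

>>> servo_tool(
  moves=[
    [[0,0,0],[0.001,0,0.001],0],
    [[0,0,0],[0.001,0,0.001],0],
    [[0,0,0],[0,0,0.001],0],
    [[0,0,0],[0,0,0],0],
  ],
)

```text
time: 6.9
ee_pos: [0.5409, -0.1976, 0.0211]
tcp_rot: [180.0, -0.0, -158.9]
wrist_force: [0.1, 0.8, -0.2]
opening: -0.0001
grasp_force: 0.0
```

>>> servo_tool(
  moves=[
    [[0,0,0],[0,0,0.001],0],
    [[0,0,0],[0,0,0.001],0],
    [[0,0,0],[0,0,0],0],
  ],
)

```text
time: 7.2
ee_pos: [0.5413, -0.1977, 0.0206]
tcp_rot: [-180.0, 0.0, -158.9]
wrist_force: [-4.3, 1.0, 9.2]
opening: -0.0
grasp_force: 5.1
```

9 N means the stone is on the well floor. I'll release it by going straight up, then look.

>>> servo_tool(
  moves=[
    [[0,0,0],[0,0,-0.002],0],
    [[0,0,0],[0,0,-0.004],0],
    [[0,0,0],[0,0,-0.01],0],
    [[0,0,0],[0,0,-0.03],0],
    [[0,0,0],[0,0,-0.045],60],
    [[0,0,0],[0.04,0,-0.045],75],
    [[0,0,0],[0.04,0,-0.04],75],
    [[0,0,0],[0.03,0,0],75],
    [[0,0,0],[0,0,0],75],
    [[0,0,0],[0,0,0],75],
  ],
)

```text
time: 8.2
ee_pos: [0.449, -0.2333, 0.1837]
tcp_rot: [-180.0, 0.1, -159.0]
wrist_force: [-1.1, -0.2, -0.1]
opening: 0.0643
grasp_force: 0.0
```

```bash
cat > st.py <<'E'
from h import *
import sys
b=None
for cam in("scene","top"):
    im,d=camera(cam)
    for x in cut_out("stone_center",cam)[:1]:
        W=pts(cam,d,cv2.erode(x["mask"].astype(np.uint8),np.ones((2,2)))>0); P=W-np.array([.592,-.1756,0]); c,s=.933,.36
        X=P[:,0]*c+P[:,1]*s; Y=-P[:,0]*s+P[:,1]*c; f=np.polyfit(X,P[:,2],1); r=np.abs(P[:,2]-np.polyval(f,X))<.004; f=np.polyfit(X[r],P[r,2],1)
        print(cam,x["score"],len(P),"X",X.min(),X.max(),"Y",Y.min(),Y.max(),"ang",np.arctan(f[0]),f, cv2.minAreaRect((W[r][:,:2]*1000).astype(np.float32)))
    cv2.imwrite(f"pics/{sys.argv[1]}{cam}.png",cv2.resize(im[130:320,180:420],(720,570),interpolation=2)[...,::-1])
o=get_obs();print(o["ee_pos"],o["tcp_rot"],o["q"],o["opening"])
E
python3 st.py a
```

```text
scene 0.97 523 X -0.07082798035021684 0.04916042636981241 Y -0.026328425246986465 0.02932803227446061 ang 0.3841470963476863 [0.40422941 0.04242909] ((582.5803833007812, -181.21334838867188), (119.78937530517578, 46.30591583251953), 21.6924991607666)
top 0.77 821 X -0.07420772778173372 0.043607568106781285 Y -0.0232130264489626 0.020579231101100125 ang 0.4065150522714727 [0.43049418 0.04193747] ((578.7181396484375, -180.54295349121094), (115.31243896484375, 40.9775276184082), 21.514751434326172)
[ 0.44957385 -0.23262352  0.18242608] [ 1.79954162e+02 -3.50048040e-02 -1.58879958e+02] [-2.73608054e+01 -1.69929835e+00 -2.17288305e+00  8.95839395e+01
  4.17542229e-03 -4.84808354e+01] 0.06394732288742772
```

View pics/ascene.png

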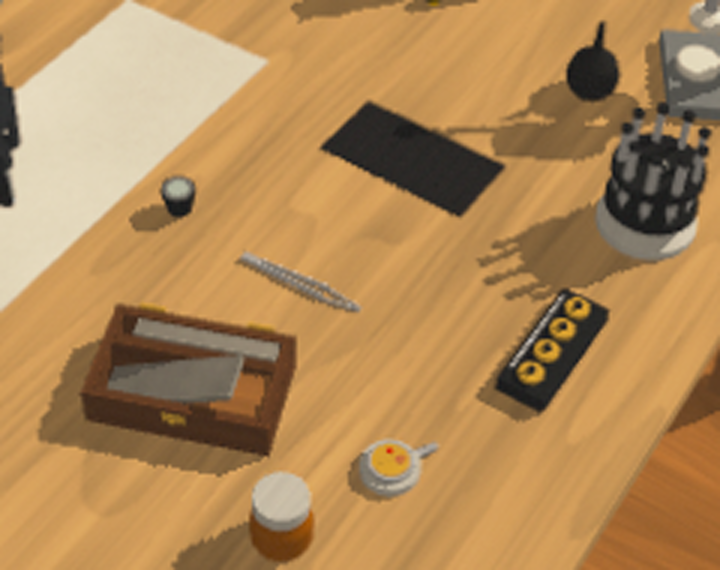

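The stone stays tipped at 0.40 rad, touching nothing. The centre matches the expected case x = -12 mm. Next I tilt the tool to match it.

>>> servo_tool(
  moves=[
    [[0,-7.6,0],[0,0,0],75],
    [[0,-7.6,0],[0,0,0],75],
    [[0,-7.6,0],[0,0,0],75],
    [[0,0,0],[0,0,0],75],
  ],
)

```text
time: 8.8
ee_pos: [0.4475, -0.233, 0.1816]
tcp_rot: [179.9, 22.9, -159.1]
wrist_force: [0.1, -0.4, -0.5]
opening: 0.0643
grasp_force: 0.0
```

```bash
cat > to.py <<'E'
from h import *
import sys
T=np.array(eval(sys.argv[1])); o=get_obs(); R=Ro.from_euler("xyz",o["tcp_rot"],degrees=True).as_matrix()
print(o["ee_pos"],o["tcp_rot"].round(2),"shift",(R.T@(T-o["ee_pos"])).round(4)); print(R.round(3),o["q"].round(1),o["opening"],o["wrist_force"].round(2))
E
python3 to.py '[0.6292,-0.1618,0.0494]'
```

```text
[ 0.44751018 -0.23295153  0.18161362] [ 179.89   22.89 -159.08] shift [-0.1283  0.0012  0.1977]
[[-0.861 -0.358  0.363]
 [-0.329  0.934  0.141]
 [-0.389  0.002 -0.921]] [-38.4 -15.2 -17.   76.2  19.6 -57.3] 0.06433660161981698 [ 0.13 -0.39 -0.51]
```

>>> servo_tool(
  moves=[
    [[0,0,0],[-0.03,0,0.02],75],
    [[0,0,0],[-0.04,0,0.03],75],
    [[0,0,0],[-0.04,0.001,0.04],75],
    [[0,0,0],[-0.018,0,0.04],75],
    [[0,0,0],[0,0,0.03],75],
    [[0,0,0],[0,0,0],75],
    [[0,0,0],[0,0,0],75],
    [[0,0,0],[0,0,0],75],
  ],
)

```text
time: 9.6
ee_pos: [0.6116, -0.1701, 0.0895]
tcp_rot: [-179.9, 22.8, -158.9]
wrist_force: [0.6, -0.3, 0.5]
opening: 0.0636
grasp_force: 0.0
```

```bash
python3 to.py '[0.6292,-0.1618,0.0494]'; python3 - <<'E'
from h import *
b,_=camera("scene"); cv2.imwrite("pics/p3.png",cv2.resize(b[170:310,180:320],(600,600),interpolation=2)[...,::-1])
E
```

```text
[ 0.61160979 -0.17013884  0.08951007] [-179.9    22.84 -158.9 ] shift [-0.0023  0.0015  0.0445]
[[-0.86  -0.359  0.363]
 [-0.332  0.933  0.138]
 [-0.388 -0.002 -0.922]] [-22.4  -0.7 -14.6  59.   15.4 -41.2] 0.06364588048175784 [ 0.61 -0.27  0.49]
```

View pics/p3.png

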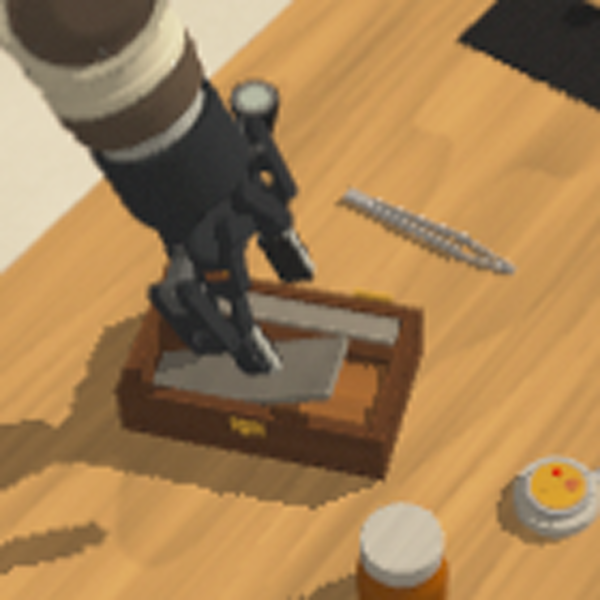

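Both fingers straddle the raised end, square to it. I'll descend the last 44 mm along the tool axis.

>>> servo_tool(
  moves=[
    [[0,0,0],[-0.002,0.001,0.015],75],
    [[0,0,0],[0,0,0.015],75],
    [[0,0,0],[0,0,0.008],75],
    [[0,0,0],[0,0,0.005],75],
    [[0,0,0],[0,0,0],75],
    [[0,0,0],[0,0,0],75],
  ],
)

```text
time: 10.25
ee_pos: [0.628, -0.1621, 0.0488]
tcp_rot: [-180.0, 22.8, -158.9]
wrist_force: [-0.1, -0.7, -0.0]
opening: 0.064
grasp_force: 0.0
```

```bash
python3 to.py '[0.6292,-0.1618,0.0494]'; python3 - <<'E'
from h import *
b,_=camera("scene"); cv2.imwrite("pics/p4.png",cv2.resize(b[210:300,200:290],(720,600),interpolation=2)[...,::-1])
E
```

```text
[ 0.6279715  -0.16214949  0.04879542] [-180.     22.8  -158.93] shift [-0.0014 -0.0001 -0.0001]
[[-0.86  -0.36   0.362]
 [-0.331  0.933  0.139]
 [-0.387 -0.    -0.922]] [-21.    2.2 -16.3  54.2  15.1 -39.8] 0.06403928747601671 [-0.12 -0.66 -0.04]
```

View pics/p4.png

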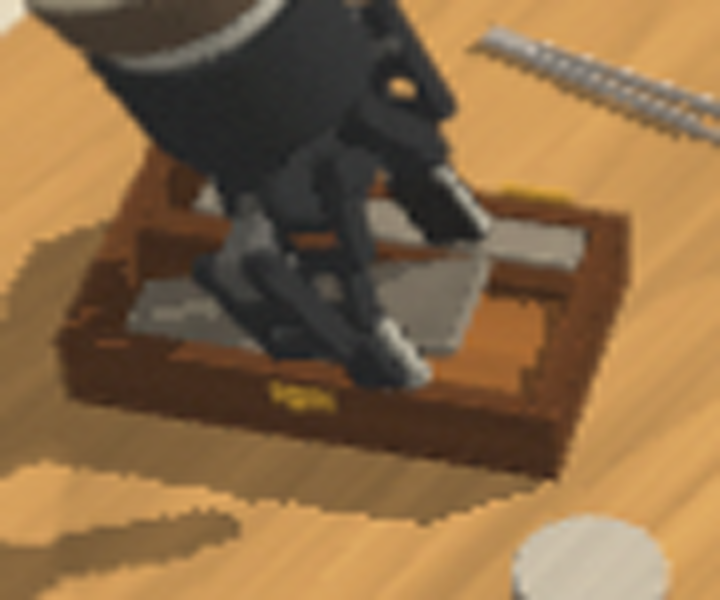

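The fingers stand on both sides of the raised end, clear of the case. Closing.

>>> servo_tool(
  moves=[
    [[0,0,0],[0,0,0],45],
    [[0,0,0],[0,0,0],30],
    [[0,0,0],[0,0,0],30],
    [[0,0,0],[0,0,0],20],
    [[0,0,0],[0,0,0],20],
    [[0,0,0],[0,0,0],20],
  ],
  force=60,
)

```text
time: 10.9
ee_pos: [0.6283, -0.1622, 0.0493]
tcp_rot: [-180.0, 22.8, -158.9]
wrist_force: [-0.5, -0.6, 4.1]
opening: 0.0429
grasp_force: 60.6
```

>>> servo_tool(
  moves=[
    [[0,0,0],[-0.004,0,-0.004],20],
    [[0,0,0],[-0.007,0,-0.008],20],
    [[0,0,0],[-0.01,0,-0.012],20],
    [[0,0,0],[-0.01,0,-0.012],20],
    [[0,0,0],[-0.01,0,-0.014],20],
    [[0,0,0],[-0.01,0,-0.02],20],
    [[0,0,0],[-0.01,0,-0.02],20],
    [[0,0,0],[0,0,0],20],
    [[0,0,0],[0,0,0],20],
  ],
)

```text
time: 11.8
ee_pos: [0.6482, -0.1543, 0.156]
tcp_rot: [-180.0, 22.8, -158.9]
wrist_force: [0.1, 0.4, -2.0]
opening: 0.043
grasp_force: 61.0
```

```bash
python3 st.py b
```

```text
scene 0.58 367 X -0.04761201967303529 0.07094176995845919 Y -0.02606893670244351 0.05012468006163785 ang 0.4080481165306805 [0.43231257 0.13878043] ((604.5801391601562, -175.73414611816406), (118.42781066894531, 45.0595703125), 17.739757537841797)
top 0.68 292 X -0.049937306703202636 0.06624298841142723 Y -0.010088634746893968 0.061469725468753025 ang 0.4256275967008915 [0.45333952 0.13775215] ((596.3613891601562, -163.48419189453125), (117.76314544677734, 25.72930335998535), 14.222970008850098)
[ 0.64730672 -0.15420776  0.15388335] [ 179.91439896   22.70738235 -158.96311815] [-19.61046207   2.09446672  -4.69109688  65.6547261   14.63085417
 -38.39276135] 0.04288897733515097
```

View pics/bscene.png

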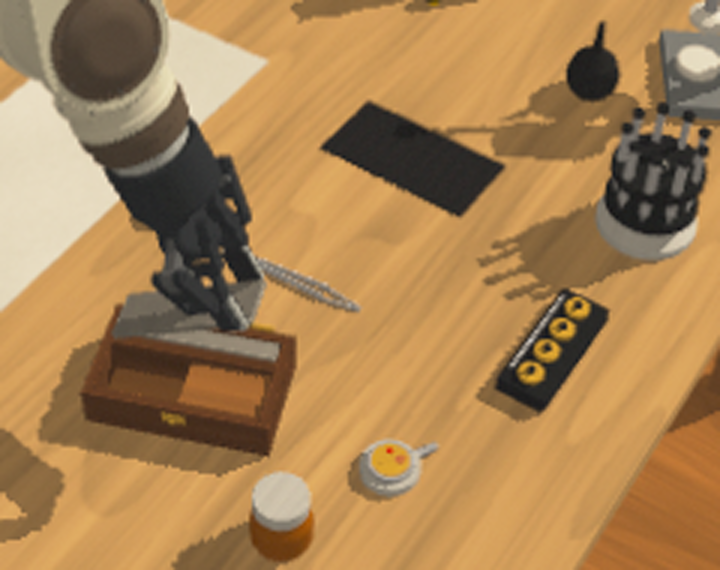

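The stone is held firmly at 0.41 rad, in line with the tool. Next I level it, turn it to the pad's direction and carry it over.

>>> servo_tool(
  moves=[
    [[0,7.6,0],[0,0,-0.01],20],
    [[0,7.6,0],[0,0,0],20],
    [[0,7.6,0],[0,0,0],20],
    [[0,0,5.7],[0,0.01,0],20],
    [[0,0,5.7],[0,0.02,0],20],
    [[0,0,5.7],[0,0.03,0],20],
    [[0,0,5.7],[0,0.03,0],20],
    [[0,0,0],[0,0.03,0],20],
    [[0,0,0],[0,0.03,0],20],
    [[0,0,0],[0,0.03,0],20],
    [[0,0,0],[0,0,0],20],
    [[0,0,0],[0,0,0],20],
  ],
)

```text
time: 13.2
ee_pos: [0.6308, 0.0227, 0.1639]
tcp_rot: [-180.0, -0.1, 178.3]
wrist_force: [0.9, 0.1, -2.4]
opening: 0.0426
grasp_force: 61.4
```

```bash
python3 to.py '[0.640,0.206,0.1]'
```

```text
[0.63075906 0.02271673 0.16385792] [-1.7999e+02 -6.0000e-02  1.7835e+02] shift [-0.004   0.1835  0.0638]
[[-1.     0.029 -0.001]
 [ 0.029  1.    -0.   ]
 [ 0.001 -0.    -1.   ]] [ 2.1 15.5 14.6 89.2 -0.   3.7] 0.04260673276004511 [ 0.9   0.15 -2.36]
```

>>> servo_tool(
  moves=[
    [[0,0,0],[-0.001,0.02,0],20],
    [[0,0,0],[-0.001,0.03,0],20],
    [[0,0,0],[-0.001,0.03,0],20],
    [[0,0,0],[-0.001,0.03,0],20],
    [[0,0,0],[0,0.03,0.01],20],
    [[0,0,0],[0,0.03,0.02],20],
    [[0,0,0],[0,0.013,0.03],20],
    [[0,0,0],[0,0,0.03],20],
    [[0,0,0],[0,0,0.02],20],
    [[0,0,0],[0,0,0],20],
    [[0,0,0],[0,0,0],20],
    [[0,0,0],[0,0,0],20],
  ],
)

```text
time: 14.4
ee_pos: [0.6415, 0.2046, 0.0564]
tcp_rot: [180.0, 0.1, 178.2]
wrist_force: [-0.1, 0.0, -1.1]
opening: 0.043
grasp_force: 61.4
```

```bash
cat > pl.py <<'E'
from h import *
import sys
for cam in("scene","top"):
    im,d=camera(cam)
    for n in ("stone_center","pad_top"):
      for x in mark_of(n,cam)[:1]: print(cam,n,"mark",w(cam,x["xyz"]).round(4),x["score"])
      for x in cut_out(n,cam)[:1]:
        W=pts(cam,d,cv2.erode(x["mask"].astype(np.uint8),np.ones((2,2)))>0)
        zm=np.median(W[:,2]); W=W[abs(W[:,2]-zm)<.015]; A=np.c_[W[:,:2],np.ones(len(W))]; f=np.linalg.lstsq(A,W[:,2],rcond=None)[0]
        print(cam,n,round(x["score"],2),len(W),cv2.minAreaRect((W[:,:2]*1000).astype(np.float32)),"slope deg",np.degrees(f[:2]).round(2),"z",zm)
    if cam=="scene": cv2.imwrite(f"pics/{sys.argv[1]}.png",cv2.resize(im[110:230,260:380],(600,600),interpolation=2)[...,::-1])
E
python3 pl.py c; python3 to.py '[0.640,0.206,0.02]'
```

```text
scene stone_center mark [0.5886 0.2072 0.0596] 0.67
scene stone_center 0.85 226 ((592.7568359375, 202.7798309326172), (42.3277473449707, 120.7677993774414), 88.0605239868164) slope deg [0.69 0.52] z 0.06432622199027649
scene pad_top mark [0.59   0.2075 0.0046] 0.79
scene pad_top 0.6 881 ((592.96923828125, 207.6396942138672), (90.88774871826172, 166.36328125), 88.18499755859375) slope deg [-0.11  0.19] z 0.004569213386551721
top stone_center mark [0.5874 0.2047 0.0594] 0.81
top stone_center 0.53 259 ((603.0233154296875, 188.85459899902344), (78.38324737548828, 29.107574462890625), 22.592172622680664) slope deg [0.58 2.65] z 0.06217901096508987
top pad_top mark [0.5881 0.2085 0.0046] 0.89
top pad_top 0.94 589 ((580.7561645507812, 177.8785400390625), (30.914945602416992, 150.23947143554688), 88.4616470336914) slope deg [-0.3   0.37] z 0.002855959115025253
[0.64046183 0.20512114 0.05463631] [180.     0.   178.28] shift [0.0005 0.0009 0.0346]
[[-1.    0.03  0.  ]
 [ 0.03  1.    0.  ]
 [-0.    0.   -1.  ]] [17.8 21.9 10.6 78.7  0.  19.5] 0.04258679142076472 [-0.44  0.59 -1.97]
```

View pics/c.png

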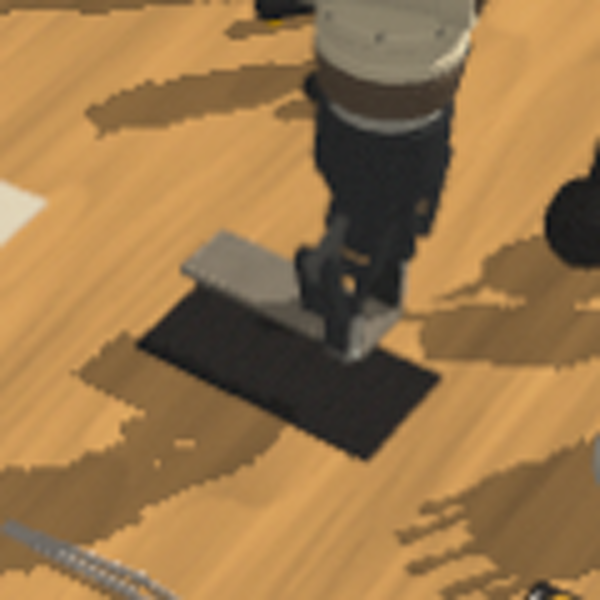

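The stone is level and centred over the pad, with its axis matching to within a degree. Lowering.

>>> servo_tool(
  moves=[
    [[0,0,0],[0,0.001,0.015],20],
    [[0,0,0],[0,0,0.015],20],
    [[0,0,0],[0,0,0.01],20],
    [[0,0,0],[0,0,0.005],20],
    [[0,0,0],[0,0,0.002],20],
    [[0,0,0],[0,0,0],20],
    [[0,0,0],[0,0,0],20],
  ],
)

```text
time: 15.6
ee_pos: [0.6408, 0.2061, 0.0081]
tcp_rot: [180.0, 0.0, 178.3]
wrist_force: [0.3, -0.4, -1.0]
opening: 0.0424
grasp_force: 61.4
```

>>> servo_tool(
  moves=[
    [[0,0,0],[0,0,0.001],20],
    [[0,0,0],[0,0,0.001],20],
    [[0,0,0],[0,0,0],20],
  ],
)

```text
time: 15.9
ee_pos: [0.6405, 0.2061, 0.0056]
tcp_rot: [180.0, 0.0, 178.3]
wrist_force: [0.5, 0.5, -1.8]
opening: 0.0424
grasp_force: 61.4
```

>>> servo_tool(
  moves=[
    [[0,0,0],[0,0,0.001],20],
    [[0,0,0],[0,0,0.001],20],
    [[0,0,0],[0,0,0],20],
  ],
)

```text
time: 16.2
ee_pos: [0.6404, 0.206, 0.0033]
tcp_rot: [-180.0, -0.0, 178.3]
wrist_force: [0.3, 0.5, -2.1]
opening: 0.0427
grasp_force: 61.4
```

>>> servo_tool(
  moves=[
    [[0,0,0],[0,0,0.001],20],
    [[0,0,0],[0,0,0],20],
    [[0,0,0],[0,0,0],20],
  ],
)

```text
time: 16.5
ee_pos: [0.6405, 0.2061, 0.0026]
tcp_rot: [-180.0, 0.0, 178.3]
wrist_force: [0.5, -0.2, -1.4]
opening: 0.0427
grasp_force: 61.5
```

>>> servo_tool(
  moves=[
    [[0,0,0],[0,0,0.001],20],
    [[0,0,0],[0,0,0],20],
    [[0,0,0],[0,0,0],20],
  ],
)

```text
time: 16.8
ee_pos: [0.6406, 0.2061, 0.0021]
tcp_rot: [180.0, 0.0, 178.3]
wrist_force: [-1.3, 0.1, 4.1]
opening: 0.0424
grasp_force: 62.0
```

>>> servo_tool(
  moves=[
    [[0,0,0],[0,0,0.0005],20],
    [[0,0,0],[0,0,0],20],
    [[0,0,0],[0,0,0],20],
  ],
)

```text
time: 17.1
ee_pos: [0.6408, 0.2062, 0.0021]
tcp_rot: [180.0, 0.1, 178.3]
wrist_force: [-2.9, -0.7, 8.1]
opening: 0.0423
grasp_force: 62.4
```

It is on the pad (8 N). I'll release it with small openings.

>>> servo_tool(
  moves=[
    [[0,0,0],[0,0,-0.0005],20],
    [[0,0,0],[0,0,0],49],
    [[0,0,0],[0,0,0],52],
    [[0,0,0],[0,0,0],55],
    [[0,0,0],[0,0,0],60],
    [[0,0,0],[0,0,0],65],
    [[0,0,0],[0,0,0],68],
    [[0,0,0],[0,0,0],68],
  ],
  force=20,
)

```text
time: 17.9
ee_pos: [0.6405, 0.206, 0.0014]
tcp_rot: [-180.0, -0.0, 178.3]
wrist_force: [-0.0, 0.1, 0.2]
opening: 0.0581
grasp_force: 0.0
```

>>> servo_tool(
  moves=[
    [[0,0,0],[0,0,-0.005],68],
    [[0,0,0],[0,0,-0.015],68],
    [[0,0,0],[0,0,-0.03],68],
    [[0,0,0],[0,0,-0.04],68],
    [[0,0,0],[0,0,-0.04],68],
    [[0,0,0],[0.04,0,-0.03],68],
    [[0,0,0],[0.04,0,0],68],
    [[0,0,0],[0.04,-0.03,0],68],
    [[0,0,0],[0.04,-0.03,0],68],
    [[0,0,0],[0.03,-0.03,0],68],
    [[0,0,0],[0,-0.03,0],68],
    [[0,0,0],[0,0,0],68],
  ],
)

```text
time: 19.1
ee_pos: [0.4464, 0.0897, 0.1638]
tcp_rot: [180.0, 0.2, 178.2]
wrist_force: [1.0, 0.8, 0.3]
opening: 0.0581
grasp_force: 0.0
```

```bash
python3 pl.py d; python3 to.py '[0.640,0.206,0.02]'|head -1
```

```text
scene stone_center mark [0.589  0.2083 0.008 ] 0.74
scene stone_center 0.9 413 ((591.7838134765625, 206.0743408203125), (47.53171157836914, 126.8636245727539), 86.32011413574219) slope deg [-0.06 -0.3 ] z 0.01073490286245091
scene pad_top mark [0.5915 0.2125 0.0037] 0.92
scene pad_top 0.87 563 ((593.1897583007812, 208.21470642089844), (95.52767944335938, 171.4627685546875), 89.08476257324219) slope deg [0.06 0.04] z 0.0044311326198872795
top stone_center 0.64 141 ((635.221435546875, 204.38287353515625), (44.02469253540039, 28.509078979492188), 89.57926177978516) slope deg [-2.25 -1.51] z 0.009408676233606372
top pad_top mark [0.5855 0.2093 0.0036] 0.74
top pad_top 0.67 344 ((654.5733642578125, 209.11175537109375), (48.017303466796875, 95.7702407836914), 19.32045555114746) slope deg [-0.11  0.11] z 0.0028485449380825038
[0.44701602 0.09226711 0.16135056] [-1.7999e+02 -3.0000e-02  1.7832e+02] shift [-0.1896  0.1194  0.1412]
```

View pics/d.png

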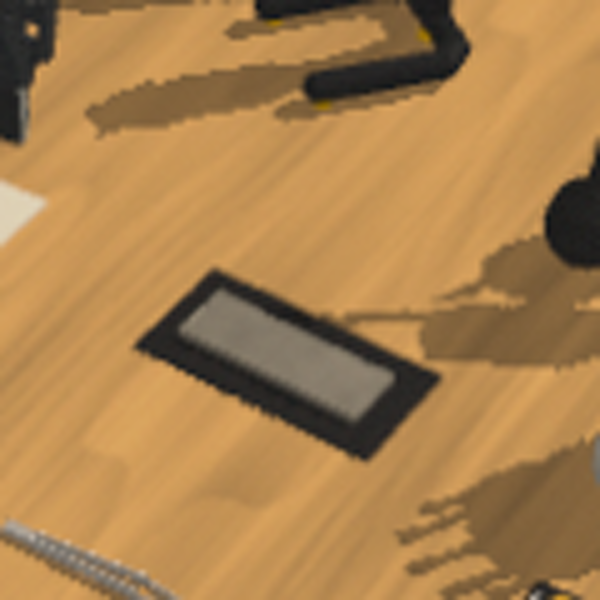

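The stone lies flat, centred and lengthwise on the pad, and the gripper is clear of it. Handing in.

```bash
python3 -c "from workcell import *; print(job_done())"
```

```text
the job is handed in; nothing more can be done
None
```

The honing stone was rocked up and stayed tipped on its own, then lifted out by its raised end and set down flat, centred and lengthwise on the rubber pad; I moved nothing else, and the job is handed in at about 19 s of the 51 s allowed.

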